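Unlock the gauge chest and hang up its locking bar

ROBOT

A 7-joint arm with a two-finger parallel gripper is mounted at the origin on a cart in front of the work surface, level with it; the furniture and walls round the work are solid. World frame = base frame: x ahead of the robot, y to its left, z up, the work surface at z = 0. Lengths are in m, angles in rad, forces in N, time in s.
With the tool pointing down it reaches from about 0.35 to 0.9 m from the base axis. Payload 8.1 kg.
Tool frame: the origin (TCP) lies where the fingers leave the gripper's body, on its centre line; the fingertips stand 66 mm ahead of it and the grasp point (between the pads) lies 47 mm ahead of it; z points along the fingers, y is the line along which they close (so a half turn about z gives the same grasp; the last joint's range is limited). The gripper opens to 92 mm and grips with 3 to 60 N. Pads are 19 mm wide; open, the fingers measure 130 mm over their backs; the gripper's body (75 mm by 190 mm) begins 47 mm behind the grasp point.
Start: joints at [-1.382, 0.434, 0.025, 1.573, -0.012, 1.134, -0.075], TCP at [0.18, 0.599, 0.292] pointing down, gripper open.
Joint ranges: [-2.62, 2.62], [-0.44, 2.09], [-1.27, 1.32], [0.08, 2.57], [-1.32, 4.46], [0.12, 2], [-2.74, 2.74]. Speed limits (rad/s): [2.22, 2.22, 3.01, 3.01, 3.14, 3.14, 3.14].

INTERFACE

Orientations are given as a rotation vector (axis times angle).
In Python, from cell import arm gives the robot as it stands.
- The arm moves only by the tool send_rows, never from a script. Its argument "motion" is text: rows parted by semicolons, each of 7 numbers parted by spaces: the closure, from 0 (fully open) to 1 (shut), then the shift along the world's x, y, z in m, then the turn, a rotation vector about the world's x, y, z in degrees. A call has 1 to 5 rows; each row shifts and turns the commanded pose from where the row before left it; what a row does not reach is not made up. A row lasts 1/8 s, in which the tool goes at most 62.5 mm and 10.7 degrees, less where a joint would pass 70% of its speed; a pose out of reach is approached as far as the arm can. A call is refused whole if a number of a shift passes 0.0625 or a number of a turn 10.7, either way. A call with a gripper value outside its range is refused whole. The fingers move at their own pace and stop on an object; "force" is the grip in N (left out, the last holds). Time passes only in rows, so rows that do not move let the fingers close. It gives the time, the measured TCP pose, the force, the opening and the grip force at its end, in the units of the state.
- arm.observe(): the state, without advancing time (a new reading comes with each control period).
- arm.get_image(name): name is "scene" or "top" or "wrist"; returns (picture, depth): 400x640x3 uint8, blue, green, red; 400x640 float32, m along the optical axis (not along the pixel's ray), 0 where there is no reading.
- arm.camera_model(name): a dict with "fx", "fy", "cx", "cy" (pixels), "view" (4x4, takes a point from world to camera coordinates). Camera axes: x right, y down, z forward; pixel columns grow to the right and rows downward; lengths in m; the calibration is good to about 2 mm. A picture is of the moment at which its call begins: read the wrist's pose just before it. camera_model takes no time and is no camera call; for the wrist camera it gives the pose at the moment of the call.
- arm.sign_off(): hands the job in; it is judged then, once.
The state is a dict: "clock": time; "joints": joint angles; "dq": joint speeds; "joint_efforts": joint torques, N m; "position": TCP position; "ee_rot": TCP orientation; "force": force on the tool from outside, world axes, zero at the start; "ft_torque": the same for the moment, N m; "width": opening from 0.0 (shut) to 1.0 (fully open); "gripper_force": force on a finger pad.
Only numpy, scipy, OpenCV 4.12 (cv2) and the standard library are available. Lean on these libraries where they do the work, as an engineer would, in place of code of your own. Each camera call takes 0.05 s, during which the arm holds its last target. There are 200 camera calls.

TASK

The gauge chest is locked by a steel bar that runs through its hasp and through three thumbwheels. Roll the wheels so that 4 7 2 stands on top, read from left to right from the robot, then draw the bar right out of the lock and lay it flat on the bench, letting go of it, since the grip that draws it cannot hang it. Take it up again another way and hang it by its handle on the hook of the stand, where it shall hang still, clear of the bench; leave the other loose things on the bench where they lie.

Things in the scene. Friction and masses are not known exactly. Their poses are not given: they have to be found in the camera images.
- chest: grey steel gauge chest with its lock on the robot's side, one fixed piece. Origin on the bench under the lock's middle; +x from the lock to the chest (away from the robot), +y along the wheels' axis to the left, z up. Wheel axis at x 0, z 46 mm. Base plate y +-85 mm; trough walls at x +-37, 33 mm high. The chest stands behind: x 49 to 147, y +-100, 56 mm high
- lock_mouth (a point): where the bar leaves the lock: chest frame (0, -90, 46) mm, outer face of the hasp's eye plate (63 mm high); chest axes. End blocks y 74 to 84 and -84 to -74, 59 mm high. Between the wheels and end blocks webs cover the bar (x -12 to 20 mm, top z 55 mm: fingertips must stay above); black arrows on them point at each wheel's top line
- wheel_1 (a joint): angle (rad) of the left thumbwheel: aluminium, ten-sided, 60 mm over flats, 12 mm wide, 28 mm free to the next. A digit 0 to 9 on each flat, upright to the robot when on top. Digit k is on top at k*0.6283 (+- whole turns); grows as the top moves away from the robot. No stop; a sprung detent (0.05 N m) clicks it to the nearest digit when let go
- wheel_2 (a joint): angle (rad) of the middle thumbwheel, as wheel_1. A wheel lets the bar's tooth pass only with its code digit (4, 7, 2 for wheels 1, 2, 3) on top to within about 0.12 rad
- wheel_3 (a joint): angle (rad) of the right thumbwheel, as wheel_1; 28 mm free to the end block
- wheel_1_top (a point): middle of the left wheel's top flat when a digit is up: 30 mm above the axis, 76 mm above the bench; axes of chest
- wheel_2_top (a point): the same for the middle wheel, 40 mm to the right of wheel_1's
- wheel_3_top (a point): the same for the right wheel, 40 mm farther right
- lock_bar: loose steel bar, 0.34 kg, 211 mm long, 12 mm thick: straight shank 14 mm wide with a flat D handle at its right end. Home it has the chest's axes (y along the shank to the tip, z up); origin on its underside, then at the lock's middle, 40 mm above the bench, and only the handle sticks out. With the code set it slides out to -y with little friction, free after 155 mm. Mass centre y -68 mm
- bar_crossbar (a point): middle of the handle's crossbar, bar frame (0, -142, 6) mm, bar axes. The crossbar is 10 mm thick (y), 12 mm high, 84 mm wide (x); yoke at y -101 to -93, 84 mm wide; limbs 8 mm wide; the opening between, whose axis is z, is 36 mm along y and 68 mm wide
- bar_shank (a point): middle of the plain part of the shank (y -93 to -32 mm), bar frame (0, -62, 6) mm, bar axes. From y -31.5 on the shank has three teeth on its +x side, 7.5 mm long, 8.5 mm out, 4 mm thick
- bar_tip (a point): middle of the shank's free end, bar frame (0, 64, 6) mm, bar axes
- hook_stand: fixed stand: grey round foot 96 mm across, steel post 14 mm thick, 280 mm high, one hook. Origin on the bench under the post, z up. The hook's rod, 8 mm thick, runs level from the post in the stand's -x (toward the robot), axis 250 mm above the bench, and turns up at its end, x -79 to -87 mm
- hook_seat (a point): where the crossbar shall lie: top of the hook's rod, 71 mm out from the post, 254 mm above the bench; axes of hook_stand
- hook_tip (a point): top of the upturned tip, 87 mm out from the post, 267 mm above the bench
- micrometer: outside micrometer lying on the left, bystander, 43 x 124 x 15 mm
- caliper: vernier caliper lying on the left, bystander, 76 x 235 x 10 mm
- hexkey: black hex key, bystander, 35 x 115 x 8 mm
- bolt_a: M16 bolt standing on its head, bystander, 60 mm high
- nut_a: M16 nut, bystander, 13 mm high
- driver_a: screwdriver with red handle on the right, bystander, 233 mm long
- wrench_a: combination wrench on the right, bystander, 197 mm long

How it is judged:
On the way, in this order (a step that is already met when the one before it is completed fails the run):
1. the wheels read 4 7 2 with the bar still in the lock ((value of joint wheel_1 between -3.9199 and -3.6199 rad or value of joint wheel_1 between 2.3633 and 2.6633 rad or value of joint wheel_1 between 8.6465 and 8.9465 rad) and (value of joint wheel_2 between -2.035 and -1.735 rad or value of joint wheel_2 between 4.2482 and 4.5482 rad or value of joint wheel_2 between 10.5314 and 10.8314 rad) and (value of joint wheel_3 between -5.1765 and -4.8765 rad or value of joint wheel_3 between 1.1066 and 1.4066 rad or value of joint wheel_3 between 7.3898 and 7.6898 rad) and y of bar_tip in the frame of chest above 0.05 m and horizontal distance between bar_tip and chest below 0.08 m), for 0.2 s.
2. the bar is drawn right out, lies flat on the bench and is let go (height (world z) of each of bar_tip, bar_crossbar below 0.012 m and contact force between the fingers and lock_bar below 0.1 N), for 0.2 s.
At the end, for the whole second after the job is handed in: the bar hangs by the handle's crossbar on the hook (middle of the crossbar within 45 mm of the hook's seat and above 245 mm), tip down within 0.3 rad of vertical, clear of the bench, slower than 0.03 m/s and let go (contact force between lock_bar and hook_stand above 1 N and distance between bar_crossbar and hook_seat below 0.045 m and height (world z) of bar_crossbar above 0.245 m and angle between lock_bar's own y axis and vertical above 2.84 rad and height (world z) of bar_tip above 0.02 m and linear speed of lock_bar below 0.03 m/s and contact force between the fingers and lock_bar below 0.1 N); the robot touches nothing.
It fails at once if one of the bystanders on the bench is moved by more than 25 mm (distance of any of micrometer, caliper, hexkey, bolt_a, nut_a, driver_a, wrench_a from where it was at the start of the episode above 0.025 m).
It also fails if it takes over 72 s, if anything falls off the work surface, if the arm or the gripper's body presses on something with over 40 N, if the wrist force passes 120 N, or if a joint passes its speed limit or range.

## Working session

There is one attempt and no reset: what is moved stays moved. The work goes in short steps, Python scripts to look and compute and a tool call to move; the robot and the scene stay as the last step left them, time stands still between calls to the robot, and variables do not carry over. Pictures are saved under pics/ and viewed, at most 13 in all, crops included, and the job is handed in when it is done.

Besides the shell and the picture viewer there is one more tool, called after "Emit:" by a JSON object that holds its "op" and its "data", one argument or row to a line. send_rows: Moves the arm, as the interface text tells. Its arguments: {"type":"object","properties":{"motion":{"type":"string"},"force":{"type":"number"}},"required":["motion"]}

```bash
mkdir -p pics; ls
python3 - <<'E'
from cell import arm
import cv2,numpy as np
print(arm.observe())
for n in("scene","top"):
    im,d=arm.get_image(n); cv2.imwrite(f"pics/{n}0.png",im); np.savez(f"{n}0.npz",im=im,d=d)
    m=arm.camera_model(n); print(n,m)
E
```

```text
pics
{'clock': 0.0, 'joints': array([-1.38159812,  0.43522151,  0.02494821,  1.57411631, -0.01157523,
        1.13399182, -0.07511873]), 'dq': array([-0.00059876, -0.00036466, -0.00102675, -0.000284  , -0.00056156,
       -0.00112495,  0.00025162]), 'joint_efforts': array([ 1.08860909e-04, -6.67864394e+01,  9.85373519e-01, -3.14445877e+01,
       -6.03921711e-02,  4.33522963e-02,  1.81275191e-04]), 'position': array([0.17971682, 0.59816819, 0.2914381 ]), 'ee_rot': array([-4.56806666e-01, -3.10812644e+00,  2.49860035e-03]), 'force': array([-0.47184777, -0.61308414,  0.96768192]), 'ft_torque': array([-0.05754549,  0.04033082,  0.04695688]), 'gripper_force': 0.0, 'width': 0.9990061286195728}
scene {'fx': 462.64042785657955, 'fy': 462.64042785657955, 'cx': 315.1698283908814, 'cy': 200.38157749644066, 'view': array([[ 0.51930079, -0.85457721, -0.00494683, -0.3034133 ],
       [-0.64372199, -0.38735002, -0.65998634,  0.46541436],
       [ 0.56209313,  0.34591581, -0.75126131,  1.44928287],
       [ 0.        ,  0.        ,  0.        ,  1.        ]])}
top {'fx': 520.9604569695646, 'fy': 520.9604569695646, 'cx': 324.79473881672504, 'cy': 199.66268099705422, 'view': array([[-3.55330985e-03, -9.99993527e-01,  5.66041448e-04,
        -2.27798425e-02],
       [-9.95866927e-01,  3.48727389e-03, -9.07573862e-02,
         5.84446794e-01],
       [ 9.07548248e-02, -8.86191072e-04, -9.95872872e-01,
         1.78705551e+00],
       [ 0.00000000e+00,  0.00000000e+00,  0.00000000e+00,
         1.00000000e+00]])}
```

View pics/top0.png

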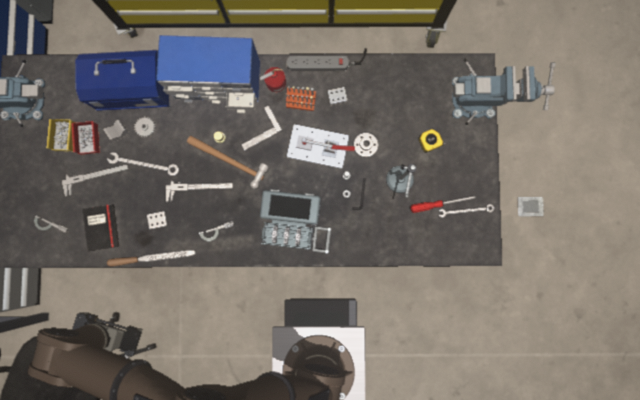

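View pics/scene0.png

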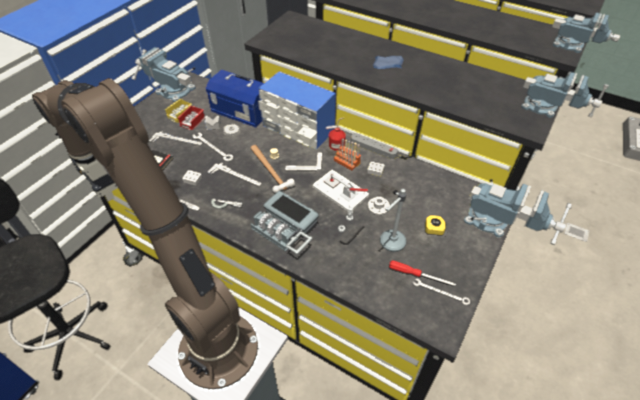

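The top view shows the lock near (288,235), the bar handle at (322,239), the chest at (291,207) and the stand foot near (401,183). I'll zoom in on both.

```bash
cat > h.py <<'E'
import numpy as np,cv2
from scipy.spatial.transform import Rotation as R
from cell import arm
def ray(m,uv,z):
    "cast pixel onto world plane z"
    V=m["view"];Rm=V[:3,:3];o=-Rm.T@V[:3,3]
    d=Rm.T@np.array([(uv[0]-m["cx"])/m["fx"],(uv[1]-m["cy"])/m["fy"],1])
    return o+d*(z-o[2])/d[2]
def proj(m,p):
    c=m["view"][:3,:3]@np.asarray(p)+m["view"][:3,3]
    return np.array([m["cx"]+m["fx"]*c[0]/c[2],m["cy"]+m["fy"]*c[1]/c[2]])
def cloud(m,d):
    v,u=np.mgrid[:d.shape[0],:d.shape[1]]
    c=np.stack([(u-m["cx"])/m["fx"]*d,(v-m["cy"])/m["fy"]*d,d],-1)
    return (c-m["view"][:3,3])@m["view"][:3,:3]
E
python3 - <<'E'
from h import *
t=np.load("top0.npz");s=np.load("scene0.npz")
a=cv2.resize(t["im"][180:260,250:350],(800,640),interpolation=cv2.INTER_CUBIC)[:,:800]
a=cv2.resize(a,(500,400))
b=cv2.resize(t["im"][150:230,340:440],(300,240),interpolation=cv2.INTER_CUBIC)
c=cv2.resize(s["im"][170:270,340:440],(300,300),interpolation=cv2.INTER_CUBIC)
e=np.zeros((600,800,3),np.uint8);e[:400,:500]=a;e[:240,500:]=b;e[240:540,500:]=c
cv2.imwrite("pics/z0.png",e)
m=arm.camera_model("top");W=cloud(m,t["d"])
for n,r in(("chest",(185,255,255,340)),("stand",(150,215,380,425))):
    w=W[r[0]:r[1],r[2]:r[3]]
    print(n);
    for lo,hi in((.05,.062),(.065,.09),(.2,.3),(.035,.056)):
        k=(w[...,2]>lo)&(w[...,2]<hi); p=w[k]
        if len(p): print(lo,hi,len(p),p.min(0).round(3),p.max(0).round(3),p.mean(0).round(3))
k=(W[...,2]>.008)&(W[...,0]>.25)&(W[...,0]<.9)&(abs(W[...,1]+.05)<.5)
n,l,st,_=cv2.connectedComponentsWithStats(k.astype(np.uint8))
for i in range(1,n):
    if st[i,4]>6:
        p=W[l==i];print(st[i],p.min(0).round(3),p.max(0).round(3))
E
```

```text
chest
0.05 0.062 1777 [ 0.403 -0.042  0.05 ] [0.616 0.197 0.062] [0.533 0.091 0.056]
0.065 0.09 222 [ 0.431 -0.002  0.065] [0.597 0.189 0.086] [0.483 0.099 0.072]
0.035 0.056 1136 [ 0.403 -0.039  0.035] [0.635 0.214 0.056] [0.523 0.084 0.051]
stand
0.05 0.062 2 [ 0.653 -0.288  0.052] [ 0.655 -0.283  0.057] [ 0.654 -0.285  0.055]
0.065 0.09 5 [ 0.652 -0.288  0.074] [ 0.66  -0.28   0.089] [ 0.655 -0.283  0.079]
0.2 0.3 161 [ 0.572 -0.3    0.203] [ 0.672 -0.256  0.288] [ 0.639 -0.279  0.259]
0.035 0.056 31 [ 0.55  -0.361  0.035] [ 0.672 -0.276  0.052] [ 0.614 -0.313  0.038]
[225 106  29   8 129] [0.884 0.22  0.011] [0.9   0.314 0.108]
[452 108  25  17 172] [ 0.42  -0.548  0.009] [ 0.9   -0.023  1.833]
[260 112  21  26 144] [ 0.42  -0.023  0.008] [0.9   0.205 1.833]
[ 286  124   94   44 2250] [ 0.42  -0.218  0.008] [0.855 0.112 1.833]
[418 129  26  23 402] [ 0.42  -0.445  0.008] [ 0.833 -0.023  1.833]
[213 131  11  13  83] [0.789 0.336 0.009] [0.833 0.372 0.044]
[254 134   5   6   9] [0.803 0.212 0.008] [0.821 0.226 0.013]
[190 136  81  54 697] [ 0.42  -0.023  0.008] [0.812 0.45  1.833]

[... 167 characters left out ...]
329 0.008] [0.646 0.337 0.015]
[359 183   7   5  11] [ 0.63  -0.167  0.008] [ 0.644 -0.145  0.017]
[ 260  188   72   65 2914] [ 0.403 -0.046  0.008] [0.627 0.203 1.833]
[343 190   7   8  32] [ 0.42  -0.11   0.008] [ 0.62  -0.023  1.833]
[362 190   2   6   9] [ 0.602 -0.16   0.008] [ 0.62  -0.155  0.016]
[410 195  65  20 335] [ 0.42  -0.549  0.008] [ 0.601 -0.023  1.833]
[360 199   4   8  13] [ 0.563 -0.159  0.008] [ 0.588 -0.148  0.015]
[354 207   8   4  13] [ 0.549 -0.152  0.008] [ 0.559 -0.127  0.014]
[439 209   6   8  15] [ 0.527 -0.443  0.008] [ 0.552 -0.425  0.019]
[201 221  35  22 135] [0.439 0.289 0.008] [0.512 0.407 0.024]
[199 232   4   3  10] [0.467 0.403 0.008] [0.474 0.415 0.022]
```

View pics/z0.png

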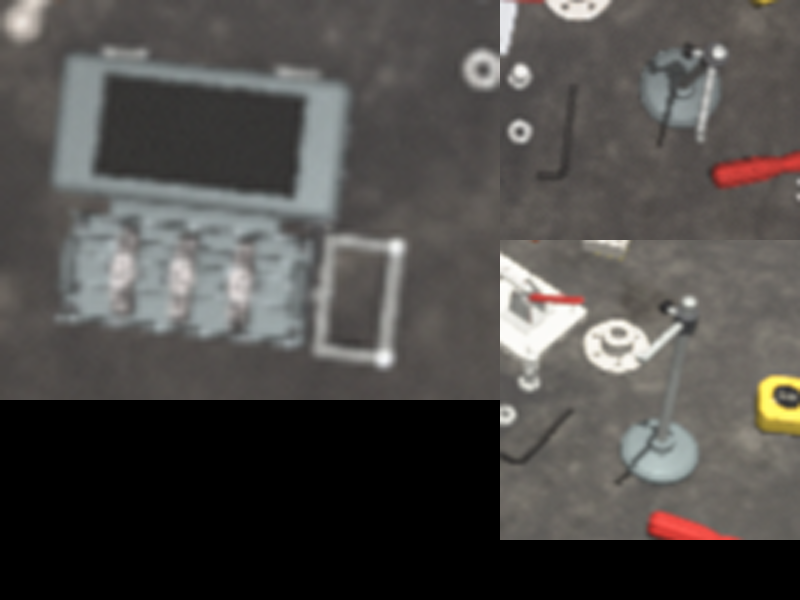

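The crops show the lock with its three wheels (pale, indistinct digits), chest yaw about -6°, and the D handle to the right. On the stand, the hook rod points roughly toward the robot and slightly left. I'm moving over the lock to look with the wrist camera.

Emit:
{"op": "send_rows", "data": {
  "motion": "0 0.028 -0.055 0 0 0 2; 0 0.028 -0.055 0 0 0 2; 0 0.028 -0.055 0 0 0 2; 0 0.028 -0.055 0 0 0 2; 0 0.028 -0.055 0 0 0 2"
}}

```text
clock: 0.72
position: [0.3204, 0.3216, 0.2921]
ee_rot: [-0.182, -3.136, 0.0]
force: [1.5, 0.3, 0.7]
width: 1.0
gripper_force: 0.0
```

```bash
cat >> h.py <<'E'
import json
def snap():
    o=arm.observe(); open("log.jsonl","a").write(json.dumps([list(o["joints"]),list(o["position"]),list(o["ee_rot"])])+"\n")
    print("t",round(o["clock"],2),"q",o["joints"].round(3),"p",o["position"].round(4),"rv",o["ee_rot"].round(3),"F",o["force"].round(1),"w",round(o["width"],3),"g",round(o["gripper_force"],1)); return o
E
echo '[[-1.38159812,0.43522151,0.02494821,1.57411631,-0.01157523,1.13399182,-0.07511873],[0.17971682,0.59816819,0.2914381],[-0.456806666,-3.10812644,0.00249860035]]'>log.jsonl
python3 - <<'E'
from h import *
o=snap();m=arm.camera_model("wrist");V=m["view"];o_=-V[:3,:3].T@V[:3,3]
T=R.from_rotvec(o["ee_rot"]).as_matrix()
print("cam in tool",T.T@(o_-o["position"]),(V[:3,:3]@T).round(3),m["fx"])
E
```

```text
t 0.72 q [-0.982  0.154  0.088  1.975 -0.016  1.013  0.568] p [0.3204 0.3216 0.2921] rv [-0.182 -3.136  0.   ] F [1.5 0.3 0.7] w 1.0 g 0.0
cam in tool [ 0.08054248 -0.00043093 -0.09253797] [[-0.001  1.     0.   ]
 [-0.954 -0.001 -0.298]
 [-0.298 -0.     0.954]] 321.2805559127257
```

Emit:
{"op": "send_rows", "data": {
  "motion": "0 0.024 -0.0525 0 0 0 0; 0 0.024 -0.0525 0 0 0 0; 0 0.024 -0.0525 0 0 0 0; 0 0.024 -0.0525 0 0 0 0; 0 0.024 -0.0525 0 0 0 0"
}}

```text
clock: 1.35
position: [0.4402, 0.0593, 0.2923]
ee_rot: [0.184, 3.136, 0.0]
force: [1.6, 0.5, 0.4]
width: 1.001
gripper_force: 0.0
```

Emit:
{"op": "send_rows", "data": {
  "motion": "0 0 0 0 0 0 0; 0 0 0 0 0 0 0"
}}

```text
clock: 1.6
position: [0.4395, 0.0612, 0.292]
ee_rot: [-0.185, -3.135, -0.0]
force: [-0.7, 0.7, -1.0]
width: 1.0
gripper_force: 0.0
```

Run:
```python
from h import *
snap();m=arm.camera_model("wrist");im,d=arm.get_image("wrist")
np.savez("w1.npz",im=im,d=d,view=m["view"],k=[m["fx"],m["fy"],m["cx"],m["cy"]])
cv2.imwrite("pics/w1.png",cv2.rotate(im,cv2.ROTATE_180))
```

```text
t 1.6 q [-0.56   0.132  0.341  2.011 -0.052  1.007  1.259] p [0.4395 0.0612 0.292 ] rv [-0.185 -3.135 -0.   ] F [-0.7  0.7 -1. ] w 1.0 g 0.0
```

View pics/w1.png

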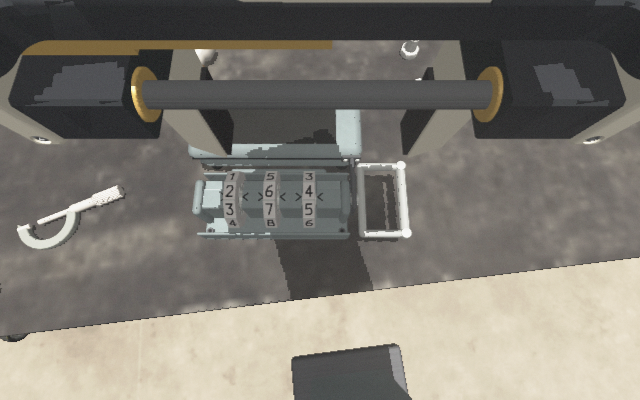

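The rotated wrist view shows the wheels at x≈230, 270 and 309 around row 197. Wheel 1 shows 1/2/3/4, wheel 2 shows 5/6/7/8 and wheel 3 shows 3/4/5/6, and the handle spans (358-408, 165-236). Next I need the chest pose and which flat is on top.

Run:
```python
from h import *
f=np.load("w1.npz");k=f["k"];m=dict(fx=k[0],fy=k[1],cx=k[2],cy=k[3],view=f["view"])
im=f["im"];W=cloud(m,f["d"])
hsv=cv2.cvtColor(im,cv2.COLOR_BGR2HSV)
box=(W[...,0]>.36)&(W[...,0]<.56)&(W[...,1]>-.12)&(W[...,1]<.0)
k=box&(hsv[...,2]>190)&(W[...,2]>.03)&(W[...,2]<.065)
n,l,st,_=cv2.connectedComponentsWithStats(k.astype(np.uint8),connectivity=8);i=1+st[1:,4].argmax()
pix=np.argwhere(l==i)[:,::-1]
P=np.array([ray(m,p,.052) for p in pix]);print("depth z",np.median(W[l==i][:,2]),st[i])
r=cv2.minAreaRect((P[:,:2]*1000).astype(np.float32));print("handle rect mm",r)
print(cv2.boxPoints(r))
# wheels: points above .06
k=(W[...,2]>.068)&(W[...,2]<.085)&(W[...,0]>.4)&(W[...,0]<.56)&(W[...,1]>-.02)&(W[...,1]<.2)
n,l,st,c=cv2.connectedComponentsWithStats(k.astype(np.uint8))
for i in range(1,n):
    if st[i,4]>20:
        p=W[l==i]; q=p[p[:,2]>np.percentile(p[:,2],70)]
        print("wheel",st[i],p.mean(0).round(4),p[:,0].min().round(4),p[:,0].max().round(4),"zmax",p[:,2].max().round(4),"hi",q.mean(0).round(4))
```

```text
depth z 0.051549974739110084 [229 162  45  77 755]
handle rect mm ((447.73736572265625, -20.111772537231445), (43.39611053466797, 85.53927612304688), 87.04923248291016)
[[403.90747   -39.57937  ]
 [489.3333    -43.98275  ]
 [491.56726    -0.6441765]
 [406.14142     3.7592049]]
wheel [325 185  12  42 473] [0.4573 0.0671 0.0741] 0.4367 0.4809 zmax 0.0782 hi [0.4593 0.0665 0.0767]
wheel [401 185  17  42 513] [0.4671 0.146  0.0739] 0.4462 0.4905 zmax 0.0788 hi [0.4688 0.1466 0.0766]
wheel [363 186  14  41 491] [0.4621 0.1067 0.0739] 0.4421 0.4864 zmax 0.0777 hi [0.464  0.1069 0.0766]
```

```bash
cat >> h.py <<'E'
def wm(n):
    f=np.load(n);k=f["k"];return dict(fx=k[0],fy=k[1],cx=k[2],cy=k[3],view=f["view"]),f["im"],f["d"]
E
python3 - <<'E'
from h import *
m,im,d=wm("w1.npz");W=cloud(m,d)
O=np.array([.4635,.107]);a=-np.radians(6.9);X=np.array([np.cos(a),np.sin(a)]);Y=np.array([-X[1],X[0]])
for y in(.04,0,-.04):
    r=[]
    for t in(-2,-1,0,1,2):
        th=np.radians(36*t);q=O+X*.03*np.sin(-th)+Y*y;z=.046+.03*np.cos(th)
        u=proj(m,[*q,z]);r.append((639-u).round(0)[0:1].tolist()+[399-round(u[1])])
    print(y,"far->near",r)
# refine: in chest frame, project cloud
L=np.stack([(W[...,:2]-O)@X,(W[...,:2]-O)@Y,W[...,2]],-1)
k=(abs(L[...,1])<.095)&(L[...,2]>.04)&(L[...,2]<.064)&(L[...,0]>.03)&(L[...,0]<.2)
p=L[k];print("chest",np.percentile(p,[1,5,50,95,99],axis=0).round(4))
# front edge of chest x vs y
for lo in np.arange(-.09,.09,.03):
    q=p[(p[:,1]>lo)&(p[:,1]<lo+.03)]
    if len(q):print(round(lo,2),len(q),np.percentile(q[:,0],3).round(4))
h=(L[...,1]<-.085)&(L[...,1]>-.16)&(abs(L[...,0])<.06)&(L[...,2]>.046)&(L[...,2]<.06);p=L[h];print("handle",p.min(0).round(4),p.max(0).round(4),np.median(p[:,2]))
print(np.percentile(p,[2,50,98],axis=0).round(4))
w=(abs(L[...,0])<.03)&(abs(L[...,1])<.06)&(L[...,2]>.069)
for c in(.04,0,-.04):
    q=L[w&(abs(L[...,1]-c)<.012)];print("wheel",c,q[:,0].min().round(4),q[:,0].max().round(4),np.percentile(q[:,1],[2,98]).round(4))
e=cv2.resize(cv2.rotate(im,cv2.ROTATE_180)[160:245,185:420],(800,290),interpolation=cv2.INTER_CUBIC);cv2.imwrite("pics/w1z.png",e)
E
```

```text
0.04 far->near [[236.0, 172], [232.0, 177], [229.0, 191], [229.0, 209], [232.0, 223]]
0 far->near [[272.0, 172], [270.0, 177], [268.0, 191], [268.0, 209], [270.0, 223]]
-0.04 far->near [[309.0, 172], [308.0, 177], [308.0, 191], [308.0, 210], [308.0, 223]]
chest [[ 0.0386 -0.0938  0.0471]
 [ 0.05   -0.0884  0.0495]
 [ 0.0729 -0.0223  0.0563]
 [ 0.1027  0.0461  0.0577]
 [ 0.1053  0.0871  0.0581]]
-0.09 1376 0.0398
-0.06 1247 0.0505
-0.03 1266 0.0505
0.0 1262 0.0503
0.03 788 0.05
0.06 164 0.0495
handle [-0.0423 -0.1472  0.046 ] [ 0.0599 -0.085   0.0596] 0.051328597367953005
[[-0.0407 -0.1456  0.0468]
 [ 0.0037 -0.1149  0.0513]
 [ 0.0565 -0.0857  0.0551]]
wheel 0.04 -0.0214 0.0219 [0.0337 0.0454]
wheel 0 -0.03 0.0209 [-0.0045  0.0111]
wheel -0.04 -0.02 0.0221 [-0.0461 -0.0348]
```

View pics/w1z.png

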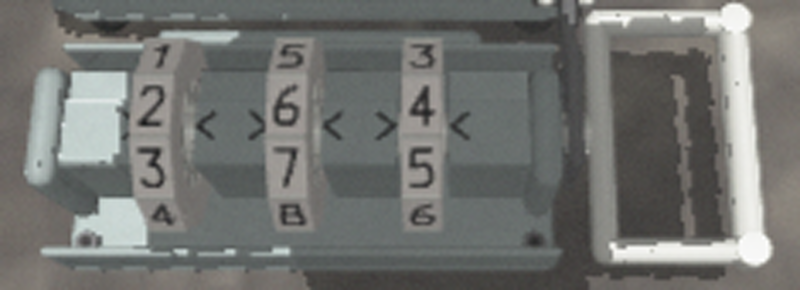

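Digits 2 6 4 are on top (predicted row 191), so the wheels need +2, +1 and -2. I'll grip each wheel by its faces near the rim and swing the tool about the axis. Wheel 1 comes first, approached at -35°.

Emit:
{"op": "send_rows", "data": {
  "motion": "0.76 -0.010 0.0233 -0.037 -1.05 -8.7 0; 0.76 -0.010 0.0233 -0.037 -1.05 -8.7 0; 0.76 -0.010 0.0233 -0.037 -1.05 -8.7 0; 0.76 -0.010 0.0233 -0.037 -1.05 -8.7 0; 0.76 0 0 0 0 0 0",
  "force": 15
}}

```text
clock: 2.28
position: [0.424, 0.1044, 0.1958]
ee_rot: [0.196, 2.719, -0.128]
force: [-0.4, 0.3, 1.1]
width: 0.504
gripper_force: 0.0
```

```bash
cat >> h.py <<'E'
A=-np.radians(6.9);X=np.array([np.cos(A),np.sin(A),0]);Y=np.array([-X[1],X[0],0]);O=np.array([.4635,.107,.046])
def rel(o):
    "TCP and tool direction in chest frame (axis origin)"
    p=o["position"]-O;T=R.from_rotvec(o["ee_rot"]).as_matrix();z=T[:,2];y=T[:,1]
    print("chest frame TCP",(np.array([p@X,p@Y,p[2]])*1000).round(1),"phi",np.degrees(np.arctan2(-z@X,-z[2])).round(1),"zY",(z@Y).round(3),"yY",(y@Y).round(4),"yX",(y@X).round(4),"r",(np.hypot(p@X,p[2])*1000).round(1),"phiP",np.degrees(np.arctan2(p@X,p[2])).round(1))
E
python3 -c "
from h import *
rel(snap())"
```

```text
t 2.27 q [-0.929  0.146  0.381  2.4    0.701  0.409  0.247] p [0.424  0.1044 0.1958] rv [ 0.196  2.719 -0.128] F [-0.4  0.3  1.1] w 0.504 g 0.0
chest frame TCP [-38.9  -7.3 149.8] phi -23.9 zY -0.07 yY 0.9975 yX 0.0362 r 154.8 phiP -14.5
```

The tilted pose runs close to a wrist singularity (j6 falling, j4 near its limit). I'll keep the tool vertical instead, carrying the rim along the arc by translation and letting the wheel pivot in the pads.

```bash
cat >> h.py <<'E'
DOWN=np.stack([-X,Y,[0,0,-1]],1)
def c2w(x,y,z): return O+x*X+y*Y+np.array([0,0,z])
def goto(p,Rd,n):
    o=snap();rel(o);dr=(R.from_matrix(Rd)*R.from_rotvec(o["ee_rot"]).inv()).as_rotvec(degrees=True)
    d=p-o["position"];print(f"total shift {d.round(4)} turn {dr.round(2)} per row of {n}:",(d/n).round(4),(dr/n).round(2),"norms",np.linalg.norm(d/n).round(4),np.linalg.norm(dr/n).round(1))
E
python3 -c "
from h import *
goto(c2w(-.0135,.0396,.115),DOWN,4)"
```

```text
t 2.27 q [-0.929  0.146  0.381  2.4    0.701  0.409  0.247] p [0.424  0.1044 0.1958] rv [ 0.196  2.719 -0.128] F [-0.4  0.3  1.1] w 0.504 g 0.0
chest frame TCP [-38.9  -7.3 149.8] phi -23.9 zY -0.07 yY 0.9975 yX 0.0362 r 154.8 phiP -14.5
total shift [ 0.0308  0.0436 -0.0348] turn [ 6.69 23.28  1.32] per row of 4: [ 0.0077  0.0109 -0.0087] [1.67 5.82 0.33] norms 0.0159 6.1
```

Emit:
{"op": "send_rows", "data": {
  "motion": "0.76 0.0077 0.0109 -0.0087 1.67 5.82 0.33; 0.76 0.0077 0.0109 -0.0087 1.67 5.82 0.33; 0.76 0.0077 0.0109 -0.0087 1.67 5.82 0.33; 0.76 0.0077 0.0109 -0.0087 1.67 5.82 0.33; 0.76 0 0 0 0 0 0"
}}

```text
clock: 2.9
position: [0.4569, 0.1445, 0.1638]
ee_rot: [0.199, 3.116, -0.006]
force: [0.2, -0.1, 0.1]
width: 0.241
gripper_force: 0.0
```

```bash
python3 -c "
from h import *
goto(c2w(-.0135,.0396,.0833),DOWN,2)"
```

```text
t 2.9 q [-0.521  0.355  0.121  2.089 -0.047  0.685  1.071] p [0.4569 0.1445 0.1638] rv [ 0.199  3.116 -0.006] F [ 0.2 -0.1  0.1] w 0.241 g 0.0
chest frame TCP [-11.1  36.4 117.8] phi -1.1 zY -0.003 yY 1.0 yX 0.0072 r 118.3 phiP -5.4
total shift [-0.002   0.0034 -0.0345] turn [0.3  1.08 0.41] per row of 2: [-0.001   0.0017 -0.0172] [0.15 0.54 0.21] norms 0.0174 0.6
```

Emit:
{"op": "send_rows", "data": {
  "motion": "0.76 -0.001 0.0017 -0.0172 0.15 0.54 0.21; 0.76 -0.001 0.0017 -0.0172 0.15 0.54 0.21; 0.76 0 0 0 0 0 0; 1 0 0 0 0 0 0; 1 0 0 0 0 0 0",
  "force": 15
}}

```text
clock: 3.52
position: [0.4533, 0.1487, 0.1294]
ee_rot: [0.187, 3.134, -0.004]
force: [0.8, 6.2, -6.0]
width: 0.128
gripper_force: 15.0
```

Run:
```python
from h import *
o=snap();rel(o);print(o["ft_torque"].round(2))
# arc rows -38..38 in 8 rows, tip radius 22
ph=np.radians(np.linspace(-38,38,9));x=.022*np.sin(ph);z=.022*np.cos(ph)
for a,b in zip(np.diff(x),np.diff(z)): print((a*X+np.array([0,0,b])).round(4))
```

```text
t 3.52 q [-0.51   0.415  0.102  2.112 -0.066  0.617  1.089] p [0.4533 0.1487 0.1294] rv [ 0.187  3.134 -0.004] F [ 0.8  6.2 -6. ] w 0.128 g 15.0
chest frame TCP [-15.1  40.2  83.4] phi -0.1 zY -0.002 yY 1.0 yX -0.0012 r 84.8 phiP -10.3
[ 1.57 -0.29  0.06]
[ 0.003  -0.0004  0.002 ]
[ 0.0033 -0.0004  0.0015]
[ 0.0035 -0.0004  0.0009]
[ 0.0036 -0.0004  0.0003]
[ 0.0036 -0.0004 -0.0003]
[ 0.0035 -0.0004 -0.0009]
[ 0.0033 -0.0004 -0.0015]
[ 0.003  -0.0004 -0.002 ]
```

Emit:
{"op": "send_rows", "data": {
  "motion": "1 0.0034 -0.0004 0.002 0 0 0; 1 0.0035 -0.0004 0.0015 0 0 0; 1 0.0036 -0.0004 0.0009 0 0 0; 1 0.0037 -0.0004 0.0003 0 0 0; 1 0.0037 -0.0004 -0.0003 0 0 0"
}}

```text
clock: 4.15
position: [0.4703, 0.1468, 0.1339]
ee_rot: [0.186, 3.136, -0.004]
force: [-3.5, 6.0, 0.8]
width: 0.128
gripper_force: 15.0
```

Emit:
{"op": "send_rows", "data": {
  "motion": "1 0.0036 -0.0004 -0.0009 0 0 0; 1 0.0035 -0.0004 -0.0015 0 0 0; 1 0.0033 -0.0004 -0.002 0 0 0; 1 0 0 0 0 0 0; 0.76 0 0 0 0 0 0"
}}

```text
clock: 4.78
position: [0.4815, 0.144, 0.1295]
ee_rot: [0.189, 3.134, -0.007]
force: [-0.0, -0.1, -0.5]
width: 0.198
gripper_force: 0.0
```

Run:
```python
from h import *
rel(snap())
m=arm.camera_model("wrist");im,d=arm.get_image("wrist")
np.savez("w2.npz",im=im,d=d,view=m["view"],k=[m["fx"],m["fy"],m["cx"],m["cy"]])
cv2.imwrite("pics/w2.png",cv2.rotate(im,cv2.ROTATE_180))
```

```text
t 4.78 q [-0.48   0.447  0.105  2.052 -0.068  0.647  1.12 ] p [0.4815 0.144  0.1295] rv [ 0.189  3.134 -0.007] F [-0.  -0.1 -0.5] w 0.198 g 0.0
chest frame TCP [13.4 38.9 83.5] phi -0.1 zY -0.004 yY 1.0 yX -0.0002 r 84.6 phiP 9.1
```

View pics/w2.png

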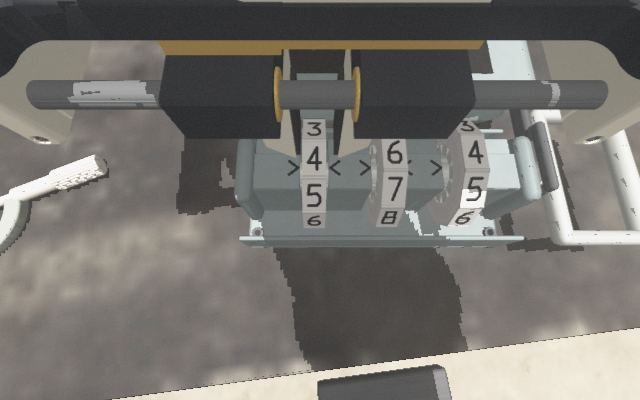

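Wheel 1 now shows 4 at its arrow (314,160). Wheel 2 next, +1.

Emit:
{"op": "send_rows", "data": {
  "motion": "0.76 0 0 0.023 0 0 0; 0.76 -0.0127 -0.0181 0 0 0 0; 0.76 -0.0127 -0.0181 0 0 0 0; 0.76 0 0 -0.020 0 0 0; 0.76 0 0 0 0 0 0"
}}

```text
clock: 5.45
position: [0.4551, 0.1068, 0.1314]
ee_rot: [-0.191, -3.134, 0.009]
force: [0.4, -0.5, -0.1]
width: 0.24
gripper_force: 0.0
```

```bash
python3 -c "
from h import *
rel(snap())"
```

```text
t 5.45 q [-0.433  0.401  0.109  2.13  -0.065  0.616  1.17 ] p [0.4551 0.1068 0.1314] rv [-0.191 -3.134  0.009] F [ 0.4 -0.5 -0.1] w 0.24 g 0.0
chest frame TCP [-8.4 -1.2 85.4] phi 0.1 zY -0.006 yY 1.0 yX 0.001 r 85.8 phiP -5.6
```

Emit:
{"op": "send_rows", "data": {
  "motion": "1 0 0.001 0 0 0 0; 1 0 0 0 0 0 0; 1 0.0042 -0.0005 0.0011 0 0 0; 1 0.0042 -0.0005 0.0004 0 0 0; 1 0.0042 -0.0005 -0.0004 0 0 0"
}}

```text
clock: 6.08
position: [0.467, 0.1072, 0.1329]
ee_rot: [-0.188, -3.133, 0.008]
force: [-4.9, 0.6, 0.3]
width: 0.126
gripper_force: 15.0
```

Emit:
{"op": "send_rows", "data": {
  "motion": "1 0.0042 -0.0005 -0.0011 0 0 0; 1 0 0 0 0 0 0; 0.76 0 0 0 0 0 0; 0.76 0 0 0.008 0 0 0; 0.76 0 0 0.015 0 0 0"
}}

```text
clock: 6.7
position: [0.4728, 0.1066, 0.1558]
ee_rot: [0.19, 3.135, -0.007]
force: [0.3, 0.5, 0.2]
width: 0.236
gripper_force: 0.0
```

```bash
python3 -c "
from h import *
goto(c2w(.0135,-.0404,.106),DOWN,1)"
```

```text
t 6.7 q [-0.425  0.382  0.116  2.072 -0.061  0.692  1.179] p [0.4728 0.1066 0.1558] rv [ 0.19   3.135 -0.007] F [0.3 0.5 0.2] w 0.236 g 0.0
chest frame TCP [  9.3   0.7 109.8] phi -0.1 zY -0.005 yY 1.0 yX 0.0004 r 110.2 phiP 4.9
total shift [-0.0008 -0.0413 -0.0038] turn [0.26 0.02 0.02] per row of 1: [-0.0008 -0.0413 -0.0038] [0.26 0.02 0.02] norms 0.0415 0.3
```

Emit:
{"op": "send_rows", "data": {
  "motion": "0.76 0.0002 -0.0206 0 0 0 0; 0.76 0.0002 -0.0207 0 0 0 0; 0.76 0 0 -0.0265 0 0 0; 0.76 0 0 0 0 0 0; 1 0 0 0 0 0 0"
}}

```text
clock: 7.32
position: [0.4735, 0.0656, 0.1295]
ee_rot: [0.189, 3.135, -0.007]
force: [1.1, 0.3, 0.2]
width: 0.175
gripper_force: 0.0
```

Emit:
{"op": "send_rows", "data": {
  "motion": "1 0 0 0 0 0 0; 1 -0.0034 0.0004 0.002 0 0 0; 1 -0.0036 0.0004 0.0015 0 0 0; 1 -0.0038 0.0004 0.0009 0 0 0; 1 -0.0039 0.0004 0.0003 0 0 0"
}}

```text
clock: 7.95
position: [0.4592, 0.0676, 0.1339]
ee_rot: [0.188, 3.133, -0.005]
force: [2.9, 3.3, -1.9]
width: 0.129
gripper_force: 15.0
```

Emit:
{"op": "send_rows", "data": {
  "motion": "1 -0.0039 0.0004 -0.0003 0 0 0; 1 -0.0038 0.0004 -0.0009 0 0 0; 1 -0.0036 0.0004 -0.0015 0 0 0; 1 -0.0034 0.0004 -0.002 0 0 0; 1 0 0 0 0 0 0"
}}

```text
clock: 8.57
position: [0.4446, 0.0693, 0.1295]
ee_rot: [0.188, 3.133, -0.005]
force: [2.7, 5.0, 5.3]
width: 0.126
gripper_force: 15.0
```

Emit:
{"op": "send_rows", "data": {
  "motion": "0.76 0 0 0 0 0 0; 0.76 0 0 0.010 0 0 0; 0.76 0 0 0.030 0 0 0; 0.3 0 0 0.030 0 0 0; 0 0 0 0 0 0 0"
}}

```text
clock: 9.2
position: [0.4443, 0.0682, 0.2005]
ee_rot: [0.19, 3.132, -0.006]
force: [0.6, 0.5, 1.2]
width: 0.408
gripper_force: 0.0
```

Run:
```python
from h import *
rel(snap())
m=arm.camera_model("wrist");im,d=arm.get_image("wrist")
np.savez("w3.npz",im=im,d=d,view=m["view"],k=[m["fx"],m["fy"],m["cx"],m["cy"]])
cv2.imwrite("pics/w3.png",cv2.rotate(im,cv2.ROTATE_180))
```

```text
t 9.2 q [-0.385  0.262  0.134  2.109 -0.043  0.772  1.225] p [0.4443 0.0682 0.2005] rv [ 0.19   3.132 -0.006] F [0.6 0.5 1.2] w 0.408 g 0.0
chest frame TCP [-14.4 -40.8 154.5] phi -0.2 zY -0.003 yY 1.0 yX 0.0009 r 155.2 phiP -5.3
```

View pics/w3.png

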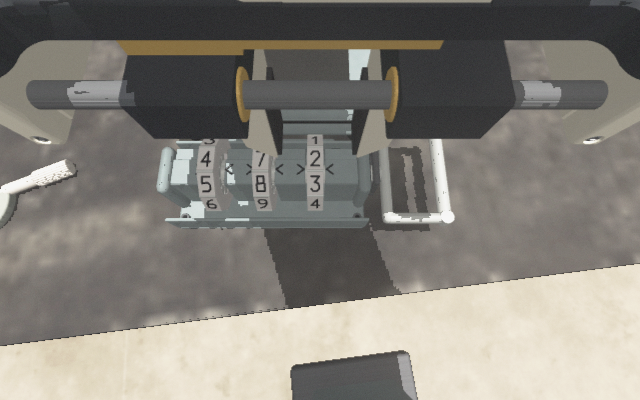

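The wheels now read 4 7 2 (205,158 / 260,158 / 314,158). Next I grip the handle's crossbar.

Emit:
{"op": "send_rows", "data": {
  "motion": "0.76 0.001 -0.051 0 0 0 0; 0.76 0.001 -0.051 0 0 0 0; 0.76 0 0 -0.03 0 0 0; 0.76 0 0 -0.03 0 0 0; 0.76 0 0 0 0 0 0"
}}

```text
clock: 9.88
position: [0.4435, -0.0339, 0.1364]
ee_rot: [-0.19, -3.13, 0.009]
force: [-0.0, 0.2, -0.2]
width: 0.239
gripper_force: 0.0
```

```bash
python3 -c "
from h import *
goto(c2w(0,-.142,.062),DOWN,1)"
```

```text
t 9.88 q [-0.175  0.366  0.161  2.18  -0.092  0.608  1.501] p [ 0.4435 -0.0339  0.1364] rv [-0.19  -3.13   0.009] F [-0.   0.2 -0.2] w 0.239 g 0.0
chest frame TCP [  -3.  -142.3   90.4] phi 0.3 zY -0.006 yY 1.0 yX 0.0009 r 90.5 phiP -1.9
total shift [ 0.003  -0.0001 -0.0284] turn [ 0.3  -0.34  0.05] per row of 1: [ 0.003  -0.0001 -0.0284] [ 0.3  -0.34  0.05] norms 0.0286 0.5
```

Emit:
{"op": "send_rows", "data": {
  "motion": "0.76 0.003 0 -0.0284 0.3 -0.34 0; 0.76 0 0 0 0 0 0; 1 0 0 0 0 0 0; 1 0 0 0 0 0 0; 1 0 0 0 0 0 0",
  "force": 45
}}

```text
clock: 10.5
position: [0.449, -0.0336, 0.1108]
ee_rot: [0.189, 3.129, 0.002]
force: [0.1, -0.9, 0.2]
width: 0.1
gripper_force: 45.0
```

Emit:
{"op": "send_rows", "data": {
  "motion": "1 -0.0012 -0.0099 0 0 0 0; 1 -0.0012 -0.0099 0 0 0 0; 1 -0.0012 -0.0099 0 0 0 0; 1 0 0 0 0 0 0"
}}

```text
clock: 11.0
position: [0.4449, -0.0648, 0.1102]
ee_rot: [0.192, 3.129, 0.0]
force: [0.1, -2.2, 1.6]
width: 0.104
gripper_force: 45.0
```

```bash
python3 -c "
from h import *
rel(snap())"
```

```text
t 11.0 q [-0.086  0.416  0.143  2.196 -0.114  0.529  1.591] p [ 0.4449 -0.0648  0.1102] rv [0.192 3.129 0.   ] F [ 0.1 -2.2  1.6] w 0.104 g 45.0
chest frame TCP [   2.2 -172.8   64.2] phi -0.4 zY 0.001 yY 1.0 yX 0.0023 r 64.3 phiP 2.0
```

Emit:
{"op": "send_rows", "data": {
  "motion": "1 -0.0030 -0.0248 0 0 0 0; 1 -0.0030 -0.0248 0 0 0 0; 1 -0.0030 -0.0248 0 0 0 0; 1 -0.0030 -0.0248 0 0 0 0; 1 -0.0018 -0.0149 0 0 0 0"
}}

```text
clock: 11.62
position: [0.4305, -0.1787, 0.1098]
ee_rot: [0.192, 3.131, 0.001]
force: [0.4, 0.7, -1.7]
width: 0.101
gripper_force: 45.0
```

Emit:
{"op": "send_rows", "data": {
  "motion": "1 -0.0018 -0.0149 0 0 0 0; 1 -0.0018 -0.0149 0 0 0 0; 1 0 0 0 0 0 0; 1 0 0 0 0 0 0"
}}

```text
clock: 12.12
position: [0.4277, -0.2067, 0.11]
ee_rot: [0.189, 3.13, 0.002]
force: [0.3, 0.1, -3.3]
width: 0.099
gripper_force: 45.8
```

Run:
```python
from h import *
rel(snap())
im,d=arm.get_image("top");np.savez("top1.npz",im=im,d=d)
W=cloud(arm.camera_model("top"),d);p=W[(W[...,0]>.36)&(W[...,0]<.5)&(W[...,1]<-.02)&(W[...,1]>-.25)&(W[...,2]<.08)&(W[...,2]>.006)]
for y in np.arange(-.02,-.24,-.02):
    q=p[abs(p[:,1]-y)<.01]
    if len(q):print(round(y,2),len(q),q.mean(0).round(3))
```

```text
t 12.12 q [ 0.237  0.446  0.134  2.136 -0.114  0.56   1.904] p [ 0.4277 -0.2067  0.11  ] rv [1.89e-01 3.13e+00 2.00e-03] F [ 0.3  0.1 -3.3] w 0.099 g 45.8
chest frame TCP [   2.1 -315.7   64. ] phi -0.3 zY 0.002 yY 1.0 yX 0.0001 r 64.0 phiP 1.9
-0.02 33 [ 0.432 -0.025  0.019]
-0.04 52 [ 0.429 -0.041  0.022]
-0.06 56 [ 0.433 -0.06   0.024]
-0.08 47 [ 0.434 -0.08   0.023]
-0.1 57 [ 0.434 -0.099  0.026]
-0.12 32 [ 0.431 -0.116  0.017]
-0.14 17 [ 0.423 -0.14   0.012]
-0.16 68 [ 0.426 -0.16   0.041]
-0.18 23 [ 0.46  -0.179  0.021]
-0.2 11 [ 0.484 -0.199  0.008]
-0.22 2 [ 0.495 -0.211  0.009]
```

Emit:
{"op": "send_rows", "data": {
  "motion": "1 0 0 -0.0125 0 0 0; 1 0 0 -0.0125 0 0 0; 1 0 0 -0.01 0 0 0; 1 0 0 0 0 0 0"
}}

```text
clock: 12.68
position: [0.4272, -0.2069, 0.0741]
ee_rot: [0.19, 3.132, 0.003]
force: [0.2, 0.5, -2.3]
width: 0.1
gripper_force: 45.0
```

Run:
```python
from h import *
o=snap();print(o["ft_torque"].round(2))
```

```text
t 12.68 q [ 0.253  0.513  0.115  2.157 -0.13   0.474  1.919] p [ 0.4272 -0.2069  0.0741] rv [1.900e-01 3.132e+00 3.000e-03] F [ 0.2  0.5 -2.3] w 0.1 g 45.0
[ 0.19 -0.   -0.04]
```

Emit:
{"op": "send_rows", "data": {
  "motion": "1 0 0 -0.0045 0 0 0; 1 0 0 0 0 0 0; 0.76 0 0 0 0 0 0; 0.76 0 0 0 0 0 0; 0.76 0 0 0 0 0 0"
}}

```text
clock: 13.3
position: [0.4278, -0.2072, 0.0707]
ee_rot: [0.189, 3.129, 0.001]
force: [-0.3, 0.0, -0.8]
width: 0.242
gripper_force: 0.0
```

Emit:
{"op": "send_rows", "data": {
  "motion": "0.76 0 0 0 0 0 0; 0.76 0 0 0.03 0 0 0; 0.76 -0.01 0.02 0.05 0 0 0; 0.76 -0.01 0.03 0.05 0 0 0; 0.5 0 0 0.05 0 0 0"
}}

```text
clock: 13.92
position: [0.4066, -0.1551, 0.252]
ee_rot: [0.185, 3.131, 0.003]
force: [2.1, -0.3, -0.5]
width: 0.302
gripper_force: 0.0
```

Run:
```python
from h import *
snap()
m=arm.camera_model("wrist");im,d=arm.get_image("wrist")
np.savez("w4.npz",im=im,d=d,view=m["view"],k=[m["fx"],m["fy"],m["cx"],m["cy"]])
cv2.imwrite("pics/w4.png",cv2.rotate(im,cv2.ROTATE_180))
```

```text
t 13.93 q [ 0.086  0.165  0.181  2.079 -0.042  0.896  1.743] p [ 0.4066 -0.1551  0.252 ] rv [1.850e-01 3.131e+00 3.000e-03] F [ 2.1 -0.3 -0.5] w 0.302 g 0.0
```

View pics/w4.png

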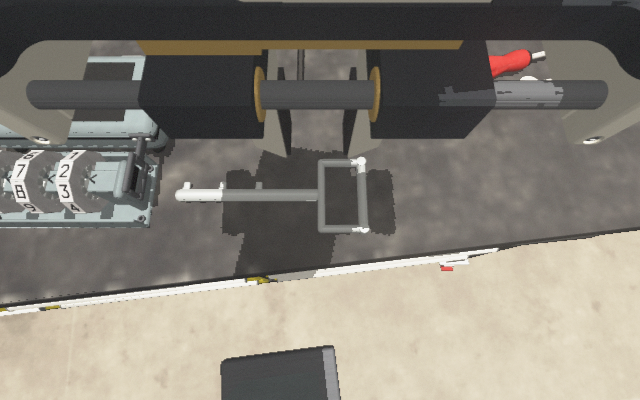

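The bar lies flat (tip at (180,194), crossbar at (362,195)) and is released. To plan the hanging pose, I'll fit a kinematic model to the logged joint/pose pairs.

```bash
cat > kin.py <<'E'
import numpy as np,json,itertools
from scipy.spatial.transform import Rotation as R
from scipy.optimize import least_squares
# chain: z y z y z y z with signs S and link offsets par: per-joint translation (x,z) before joint, tool z
def fk(q,S,par):
    p=np.array([par[0],par[1],par[2]]);T=R.from_euler('z',par[3])
    off=[(0,0),(par[4],0),(par[5],par[6]),(par[7],0),(par[8],par[9]),(par[10],0),(par[11],par[12])]
    for i in range(7):
        p=p+T.apply([off[i][0],0,off[i][1]]); T=T*R.from_euler('z' if i%2==0 else 'y',S[i]*q[i])
    T=T*R.from_euler('z',par[13]);return p,T
def load():
    D=[json.loads(l) for l in open("log.jsonl")];return [(np.array(a),np.array(b),R.from_rotvec(c)) for a,b,c in D]
def res(par,S,D):
    r=[]
    for q,p,T in D:
        a,b=fk(q,S,par);r+=[*(a-p),*(0.3*(T.inv()*b).as_rotvec())]
    return np.array(r+[*(1e-3*np.array(par)[[0,1,4,5,7,8,10,11]])])
E
python3 - <<'E'
from kin import *
D=load();best=[]
for s in itertools.product([1,-1],repeat=4):
  S=[s[0],1,s[1],1,s[2],1,s[3]]
  for o in(0,3.14):
    x0=[0,0,.35,0,0,0,.42,0,0,.4,0,0,.2,o]
    f=least_squares(res,x0,args=(S,D));best.append((f.cost,S,f.x))
best.sort(key=lambda b:b[0])
for b in best[:3]:print(b[0],b[1],b[2].round(4))
r=res(best[0][2],best[0][1],D)[:-8].reshape(-1,6);print(len(D),abs(r).max(0))
json.dump([best[0][1],list(best[0][2])],open("kin.json","w"))
E
```

```text
0.00017413000112843 [-1, 1, -1, 1, -1, 1, -1] [ 4.6000e-03 -7.5000e-03  3.9280e-01 -7.5400e-02  3.9000e-03 -3.9600e-02
  5.6110e-01  4.0400e-02  7.0200e-02  4.3690e-01 -5.8900e-02  4.0000e-04
  4.1400e-01  1.4962e+00]
0.00017413000112843165 [-1, 1, -1, 1, -1, 1, -1] [ 4.6000e-03 -7.5000e-03  3.9280e-01 -7.5400e-02  3.9000e-03 -3.9600e-02
  5.6110e-01  4.0400e-02  7.0200e-02  4.3690e-01 -5.8900e-02  4.0000e-04
  4.1400e-01  1.4962e+00]
0.04041304596761572 [-1, 1, 1, 1, -1, 1, -1] [-0.0087  0.0122 -0.2003 -0.1424 -0.127   0.8701  0.5878 -0.8722 -0.2738
  0.4083  0.2593 -0.1253 -0.1178  1.7347]
16 [0.00608077 0.005924   0.00032216 0.00912705 0.00170915 0.00174203]
```

The model says a shank grip would need the wrist (0.41 m behind the TCP) inside the base. Instead I'll grip the handle across its 84 mm width with the tool pointing down and let the bar swing tip-down about the pads. Next I measure the bar and the stand.

Run:
```python
from h import *
m,im,d=wm("w4.npz");W=cloud(m,d)
k=(W[...,2]>.005)&(W[...,2]<.02)&(W[...,0]>.34)&(W[...,0]<.5)&(W[...,1]<-.01)&(W[...,1]>-.26)
n,l,st,_=cv2.connectedComponentsWithStats(cv2.morphologyEx(k.astype(np.uint8),cv2.MORPH_OPEN,np.ones((2,2))),connectivity=8)
for i in range(1,n):
    if st[i,4]>100:
        P=W[l==i];print(st[i],P.min(0).round(4),P.max(0).round(4),np.median(P[:,2]).round(4))
        c,b,e=cv2.PCACompute2(P[:,:2].astype(np.float64),None)[:3];print(np.degrees(np.arctan2(b[0,1],b[0,0])),c)
        # shank line fit in y-range; handle extents
        v=np.array([-np.sin(A),np.cos(A)]);L=np.stack([P[:,:2]@X[:2],P[:,:2]@Y[:2]],1);y0=L[:,1].min();y1=L[:,1].max()
        sh=L[(L[:,1]>y0+.06)&(L[:,1]<y1-.1)];f=np.polyfit(sh[:,1],sh[:,0],1);print("len",y1-y0,"slope deg",np.degrees(np.arctan(f[0])))
        hd=L[L[:,1]<y0+.05];xa,xb=np.percentile(hd[:,0],[1,99]);print("handle width",xb-xa)
        cx=(xa+xb)/2;print("crossbar centre world",(cx*X+(y0+.005)*Y)[:2],"shank x at end",np.polyval(f,y0)-cx)
for n,f in(("top","top0.npz"),("top","top1.npz"),("scene","scene0.npz")):
    g=np.load(f);W=cloud(arm.camera_model(n),g["d"])
    k=(W[...,0]>.52)&(W[...,0]<.75)&(abs(W[...,1]+.28)<.09);P=W[k]
    f=P[(P[:,2]>.006)&(P[:,2]<.03)];h=P[(P[:,2]>.22)&(P[:,2]<.3)]
    print(n,"foot",len(f),f.mean(0).round(4),np.percentile(f,[2,98],axis=0).round(4).tolist())
    print("hook",len(h));
    for x in np.arange(.56,.70,.01):
        q=h[abs(h[:,0]-x)<.005]
        if len(q):print(round(x,2),len(q),q.mean(0).round(4),q[:,2].max().round(3))
```

```text
[ 272  167  189   77 3519] [ 0.3261 -0.2164 -0.0019] [ 0.4777 -0.0059  0.3441] 0.0111
82.04684977548082 [[ 0.43461042 -0.13282841]]
len 0.20742790739524924 slope deg -0.008582575832709601
handle width 0.0880614327040925
crossbar centre world [ 0.42868347 -0.20609781] shank x at end -0.002773728692469335
top foot 852 [ 0.6352 -0.2851  0.0144] [[0.5343, -0.3673, 0.0061], [0.7396, -0.1961, 0.0287]]
hook 158
0.57 3 [ 0.5727 -0.27    0.2668] 0.271
0.58 9 [ 0.5796 -0.2713  0.2586] 0.27
0.59 9 [ 0.5895 -0.2728  0.2548] 0.261
0.6 11 [ 0.6004 -0.2754  0.2546] 0.26
0.61 7 [ 0.6112 -0.2779  0.2536] 0.26
0.62 8 [ 0.6194 -0.279   0.2553] 0.259
0.63 9 [ 0.6301 -0.2813  0.2549] 0.262
0.64 8 [ 0.64   -0.2839  0.2536] 0.259
0.65 25 [ 0.6508 -0.2857  0.2613] 0.28
0.66 49 [ 0.66   -0.2785  0.2658] 0.288
0.67 20 [ 0.6685 -0.2754  0.2609] 0.28
top foot 872 [ 0.6362 -0.2837  0.0143] [[0.5311, -0.3661, 0.0061], [0.7424, -0.1948, 0.0286]]
hook 158
0.57 3 [ 0.5728 -0.2701  0.266 ] 0.272
0.58 9 [ 0.5796 -0.2713  0.2589] 0.27
0.59 9 [ 0.5895 -0.2725  0.2548] 0.259
0.6 11 [ 0.6004 -0.2757  0.2541] 0.261
0.61 7 [ 0.6112 -0.2778  0.2543] 0.26
0.62 8 [ 0.6196 -0.2792  0.2541] 0.26
0.63 9 [ 0.6301 -0.282   0.2547] 0.259
0.64 7 [ 0.6392 -0.2825  0.2551] 0.264
0.65 27 [ 0.6508 -0.2856  0.2608] 0.281
0.66 45 [ 0.6598 -0.2786  0.2661] 0.288
0.67 23 [ 0.6681 -0.2754  0.2618] 0.279
scene foot 623 [ 0.6337 -0.2938  0.0156] [[0.534, -0.3671, 0.0062], [0.745, -0.1978, 0.0292]]
hook 159
0.57 5 [ 0.573  -0.2744  0.2657] 0.271
0.58 3 [ 0.5815 -0.276   0.2563] 0.263
0.59 5 [ 0.5911 -0.2772  0.2541] 0.258
0.6 5 [ 0.5982 -0.2786  0.2558] 0.26
0.61 7 [ 0.6111 -0.2802  0.255 ] 0.259
0.62 5 [ 0.62   -0.283   0.2536] 0.259
0.63 7 [ 0.6299 -0.2846  0.2526] 0.257
0.64 7 [ 0.64   -0.2857  0.252 ] 0.255
0.65 48 [ 0.651  -0.2918  0.2564] 0.286
0.66 53 [ 0.6597 -0.2855  0.2589] 0.287
0.67 14 [ 0.667  -0.2773  0.2577] 0.267
```

Run:
```python
from h import *
m,im,d=wm("w4.npz");W=cloud(m,d)
C=np.array([.4258,-.2058,0]);L=np.stack([(W-C)@X,(W-C)@Y,W[...,2]],-1)
k=(L[...,2]>.007)&(L[...,2]<.018)
for nm,lo,hi in(("limbs",.012,.034),("cross",-.006,.006),("yoke",.042,.048),("shank",.055,.1)):
    q=L[k&(L[...,1]>lo)&(L[...,1]<hi)&(abs(L[...,0])<.06)]
    h,e=np.histogram(q[:,0],np.arange(-.06,.0605,.005));print(nm,len(q),h.tolist(),"neg",q[q[:,0]<-.02][:,0].mean().round(4) if nm!="shank" else q[:,0].mean().round(4),"pos",q[q[:,0]>.02][:,0].mean().round(4))
q=L[k&(abs(L[...,0])<.03)&(L[...,1]<.02)&(L[...,1]>-.02)];print("cross y",q[:,1].mean().round(4))
P=R.from_rotvec([0,0,-90],degrees=True).as_matrix()@DOWN
goto(C+.006*Y+np.array([0,0,.14]),P,9)
```

```text
limbs 282 [0, 0, 0, 45, 93, 11, 0, 0, 0, 0, 0, 0, 0, 0, 0, 0, 0, 0, 24, 90, 19, 0, 0, 0] neg -0.0383 pos 0.0371
cross 704 [0, 0, 0, 32, 59, 37, 45, 41, 41, 40, 37, 45, 37, 36, 39, 35, 39, 36, 38, 45, 22, 0, 0, 0] neg -0.0321 pos 0.0316
yoke 399 [0, 0, 0, 8, 23, 22, 25, 21, 23, 24, 22, 27, 27, 24, 25, 26, 26, 26, 23, 23, 4, 0, 0, 0] neg -0.0309 pos 0.0302
shank 476 [0, 0, 0, 0, 0, 0, 0, 0, 0, 0, 79, 205, 161, 31, 0, 0, 0, 0, 0, 0, 0, 0, 0, 0] neg -0.001 pos nan
cross y -0.0008
t 13.97 q [ 0.086  0.158  0.183  2.07  -0.04   0.903  1.743] p [ 0.4094 -0.157   0.2578] rv [0.187 3.122 0.   ] F [ 2.3 -1.8  5.6] w 0.35 g 0.0
chest frame TCP [ -22.  -268.6  211.8] phi -0.8 zY 0.001 yY 1.0 yX -0.0009 r 213.0 phiP -5.9
total shift [ 0.0172 -0.0428 -0.1178] turn [  0.64   0.59 -90.05] per row of 9: [ 0.0019 -0.0048 -0.0131] [  0.07   0.07 -10.01] norms 0.0141 10.0<stdin>:7: RuntimeWarning: Mean of empty slice.
  ret = ret.dtype.type(ret / rcount)
```

Emit:
{"op": "send_rows", "data": {
  "motion": "0 0.0019 -0.0048 -0.013 0.07 0.07 -10; 0 0.0019 -0.0048 -0.013 0.07 0.07 -10; 0 0.0019 -0.0048 -0.013 0.07 0.07 -10; 0 0.0019 -0.0048 -0.013 0.07 0.07 -10; 0 0.0019 -0.0048 -0.013 0.07 0.07 -10"
}}

```text
clock: 14.6
position: [0.4172, -0.1814, 0.1851]
ee_rot: [-1.505, -2.757, -0.006]
force: [-0.9, 0.3, -0.0]
width: 0.885
gripper_force: 0.0
```

Emit:
{"op": "send_rows", "data": {
  "motion": "0 0.0019 -0.0048 -0.013 0.07 0.07 -10; 0 0.0019 -0.0048 -0.013 0.07 0.07 -10; 0 0.0019 -0.0048 -0.013 0.07 0.07 -10; 0 0.0019 -0.0048 -0.013 0.07 0.07 -10; 0 0 0 0 0 0 0"
}}

```text
clock: 15.22
position: [0.4243, -0.2005, 0.1329]
ee_rot: [-2.346, -2.08, -0.006]
force: [0.5, 0.7, -0.3]
width: 0.999
gripper_force: 0.0
```

Run:
```python
from h import *
C=np.array([.4252,-.2058,0])
P=R.from_rotvec([0,0,-90],degrees=True).as_matrix()@DOWN
goto(C+.006*Y+np.array([0,0,.0685]),P,3)
```

```text
t 15.22 q [-0.024  0.428  0.466  2.145 -0.33   0.639  0.554] p [ 0.4243 -0.2005  0.1329] rv [-2.346 -2.08  -0.006] F [ 0.5  0.7 -0.3] w 0.999 g 0.0
chest frame TCP [  -2.  -309.9   86.9] phi 0.1 zY 0.007 yY 0.0002 yX 1.0 r 86.9 phiP -1.3
total shift [ 0.0016  0.0006 -0.0644] turn [-0.44 -0.07 -0.01] per row of 3: [ 0.0005  0.0002 -0.0215] [-0.15 -0.02 -0.  ] norms 0.0215 0.1
```

Emit:
{"op": "send_rows", "data": {
  "motion": "0 0.0006 0.0002 -0.0215 -0.15 0 0; 0 0.0005 0.0002 -0.0215 -0.15 0 0; 0 0.0005 0.0002 -0.0205 -0.14 0 0; 0 0 0 0 0 0 0"
}}

```text
clock: 15.72
position: [0.4258, -0.1994, 0.0697]
ee_rot: [-2.347, -2.086, 0.0]
force: [-0.6, -0.1, 0.7]
width: 1.001
gripper_force: 0.0
```

Emit:
{"op": "send_rows", "data": {
  "motion": "1 0 0 0 0 0 0; 1 0 0 0 0 0 0; 1 0 0 0 0 0 0",
  "force": 20
}}

```text
clock: 16.1
position: [0.4267, -0.2, 0.0709]
ee_rot: [2.35, 2.083, 0.002]
force: [-1.5, -0.2, 8.6]
width: 0.909
gripper_force: 20.0
```

Emit:
{"op": "send_rows", "data": {
  "motion": "1 0 0 0.015 0 0 0; 1 0 0 0.015 0 0 0; 1 0 0 0.015 0 0 0; 1 0 0 0 0 0 0"
}}

```text
clock: 16.6
position: [0.4271, -0.2, 0.1165]
ee_rot: [2.349, 2.082, 0.003]
force: [0.5, -0.7, -2.3]
width: 0.909
gripper_force: 20.0
```

Run:
```python
from h import *
o=snap();print(o["ft_torque"].round(2))
```

```text
t 16.6 q [-0.018  0.458  0.453  2.157 -0.355  0.593  0.571] p [ 0.4271 -0.2     0.1165] rv [2.349 2.082 0.003] F [ 0.5 -0.7 -2.3] w 0.909 g 20.0
[-0.37 -0.   -0.06]
```

Emit:
{"op": "send_rows", "data": {
  "motion": "1 0 0 0.025 0 0 0; 1 0 0 0.025 0 0 0; 1 0 0 0.025 0 0 0; 1 0 0 0.025 0 0 0; 1 0 0 0.025 0 0 0",
  "force": 12
}}

```text
clock: 17.23
position: [0.426, -0.1995, 0.2406]
ee_rot: [-2.351, -2.083, -0.0]
force: [-0.4, 0.5, -3.7]
width: 0.911
gripper_force: 12.0
```

Emit:
{"op": "send_rows", "data": {
  "motion": "1 0 0 0.03 0 0 0; 1 0 0 0.03 0 0 0; 1 0 0 0.03 0 0 0; 1 0 0 0.02 0 0 0; 1 0 0 0 0 0 0",
  "force": 12
}}

```text
clock: 17.85
position: [0.4267, -0.2, 0.3508]
ee_rot: [2.35, 2.082, 0.003]
force: [0.2, -0.1, -3.6]
width: 0.915
gripper_force: 12.0
```

Run:
```python
from h import *
o=snap();print(o["ft_torque"].round(2))
for n in("scene",):
    im,d=arm.get_image(n);cv2.imwrite("pics/s5.png",cv2.resize(im[90:330,240:560],(800,600),interpolation=cv2.INTER_CUBIC))
    W=cloud(arm.camera_model(n),d);C=o["position"]
    p=W[(abs(W[...,0]-C[0])<.1)&(W[...,1]<C[1]+.25)&(W[...,1]>C[1]-.1)&(W[...,2]<.27)&(W[...,2]>.02)]
    for z in np.arange(.26,.02,-.02):
        q=p[abs(p[:,2]-z)<.01]
        if len(q):print(round(z,2),len(q),np.median(q,axis=0).round(3))
```

```text
t 17.85 q [-0.205  0.126  0.607  1.879 -0.079  1.157  0.308] p [ 0.4267 -0.2     0.3508] rv [2.35  2.082 0.003] F [ 0.2 -0.1 -3.6] w 0.915 g 12.0
[-0.09  0.11 -0.01]
0.26 60 [ 0.413 -0.212  0.253]
0.24 46 [ 0.43  -0.215  0.248]
0.22 17 [ 0.42  -0.215  0.222]
0.2 13 [ 0.42  -0.215  0.202]
0.18 19 [ 0.422 -0.217  0.18 ]
0.16 13 [ 0.423 -0.218  0.159]
0.14 16 [ 0.422 -0.22   0.141]
0.12 14 [ 0.42  -0.221  0.12 ]
0.1 9 [ 0.419 -0.221  0.105]
0.08 3 [ 0.422 -0.221  0.088]
0.06 168 [0.497 0.025 0.057]
0.04 93 [0.469 0.023 0.039]
```

View pics/s5.png

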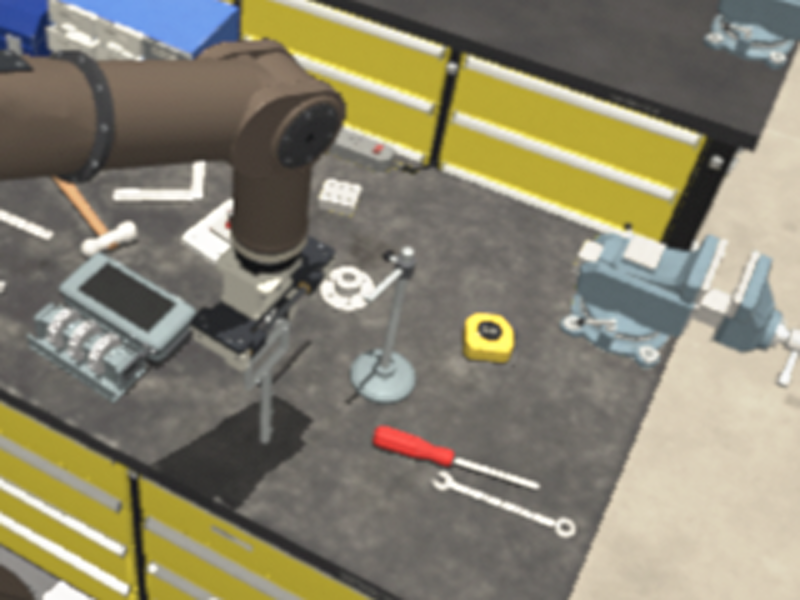

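The bar hangs vertically beneath the hand (zoomed view: handle at (265,350), tip at (265,440)). The stand's hook tip is near (370,295), pointing toward the robot. I'm moving in front of the hook and turning the tool square to its rod.

Emit:
{"op": "send_rows", "data": {
  "motion": "1 0.0105 -0.0067 -0.001 0 0 9.5; 1 0.0105 -0.0067 -0.001 0 0 9.5; 1 0.0105 -0.0067 -0.001 0 0 9.5; 1 0.0105 -0.0067 -0.001 0 0 9.5; 1 0.0105 -0.0067 -0.001 0 0 9.5"
}}

```text
clock: 18.52
position: [0.4786, -0.2332, 0.3431]
ee_rot: [-1.304, -2.855, -0.001]
force: [0.3, -0.1, -3.9]
width: 0.915
gripper_force: 12.0
```

Emit:
{"op": "send_rows", "data": {
  "motion": "1 0.0105 -0.0067 -0.001 0 0 9.5; 1 0.0105 -0.0067 -0.001 0 0 9.5; 1 0.0105 -0.0067 -0.001 0 0 9.5; 1 0.0105 -0.0067 -0.001 0 0 9.5; 1 0 0 0 0 0 0"
}}

```text
clock: 19.15
position: [0.5206, -0.2602, 0.3391]
ee_rot: [-0.315, -3.123, -0.002]
force: [-0.0, -0.8, -5.1]
width: 0.912
gripper_force: 12.0
```

Run:
```python
from h import *
o=snap();T=R.from_rotvec(o["ee_rot"]).as_matrix();print(T.round(3))
m=arm.camera_model("wrist");im,d=arm.get_image("wrist")
np.savez("w6.npz",im=im,d=d,view=m["view"],k=[m["fx"],m["fy"],m["cx"],m["cy"]])
cv2.imwrite("pics/w6.png",cv2.rotate(im,cv2.ROTATE_180))
```

```text
t 19.15 q [ 0.092  0.337  0.382  1.634 -0.133  1.2    1.874] p [ 0.5206 -0.2602  0.3391] rv [-3.150e-01 -3.123e+00 -2.000e-03] F [-0.  -0.8 -5.1] w 0.912 g 12.0
[[-0.98   0.2   -0.003]
 [ 0.2    0.98   0.001]
 [ 0.003  0.001 -1.   ]]
```

View pics/w6.png

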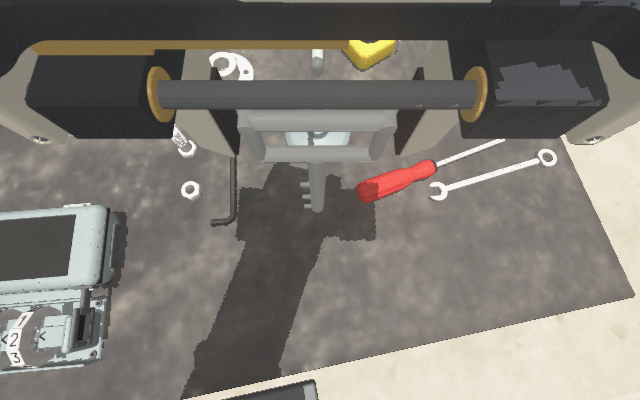

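The rotated view shows the crossbar at row ~118, the yoke at row ~150 and the post at (318,60). The hook's end shows inside the opening near (315,133). I'll get the clearances from depth.

Run:
```python
from h import *
m,im,d=wm("w6.npz");W=cloud(m,d)
o=arm.observe();c=o["position"];T=R.from_rotvec(o["ee_rot"]).as_matrix();sx=-T[:,0];sy=T[:,1]
L=np.stack([(W-c)@sx,(W-c)@sy,W[...,2]],-1)
# handle & hook cross-section along column near centre, and limbs
for nm,ys in(("mid",(-.03,-.012)),("mid+",(.012,.03)),("centre",(-.006,.006))):
    k=(L[...,1]>ys[0])&(L[...,1]<ys[1])&(L[...,2]>.2)&(L[...,2]<.31)&(L[...,0]>-.04)&(L[...,0]<.16)
    p=L[k];print(nm,len(p))
    for z in np.arange(.21,.31,.005):
        q=p[abs(p[:,2]-z)<.0025]
        if len(q):print("  z",round(z,3),len(q),"x",q[:,0].min().round(4),q[:,0].max().round(4),"y",q[:,1].mean().round(4))
k=(L[...,2]>.02)&(L[...,2]<.2)&(abs(L[...,1])<.03)&(abs(L[...,0])<.06)
for z in np.arange(.07,.2,.03):
    q=L[k&(abs(L[...,2]-z)<.015)]
    if len(q):print("shank",round(z,2),len(q),q.mean(0).round(4))
t=arm.get_image("top");W=cloud(arm.camera_model("top"),t[1]);k=(W[...,2]>.24)&(W[...,2]<.262)&(W[...,0]>.582)&(W[...,0]<.645)&(abs(W[...,1]+.28)<.02);P=(W[k]-c)
print("rod from top",k.sum(), "along",np.round((P@sx).min(),4),"lat",np.polyfit(P@sx,P@sy,1),(P@sy).mean())
k=(W[...,2]>.25)&(W[...,2]<.28)&(W[...,0]>.55)&(W[...,0]<.59)&(abs(W[...,1]+.27)<.02);P=W[k]-c;print("tip",np.c_[P@sx,P@sy,W[k][:,2]].round(4))
```

```text
mid 1215
  z 0.23 1 x 0.0051 0.0051 y -0.0135
  z 0.235 379 x 0.004 0.0155 y -0.0209
  z 0.24 84 x 0.0064 0.0144 y -0.0214
  z 0.275 35 x 0.0038 0.005 y -0.0211
  z 0.28 372 x 0.0026 0.0141 y -0.021
  z 0.285 344 x 0.0036 0.0129 y -0.0211
mid+ 1204
  z 0.235 377 x 0.0041 0.0154 y 0.0211
  z 0.24 79 x 0.005 0.0128 y 0.0211
  z 0.275 33 x 0.0032 0.0043 y 0.0213
  z 0.28 376 x 0.0022 0.0136 y 0.021
  z 0.285 339 x 0.0036 0.0128 y 0.021
centre 1364
  z 0.21 38 x 0.0049 0.0096 y 0.0001
  z 0.215 41 x 0.0046 0.0088 y -0.0003
  z 0.22 38 x 0.0045 0.0087 y -0.0001
  z 0.225 48 x 0.0044 0.0081 y -0.0004
  z 0.23 29 x 0.0043 0.0063 y -0.0004
  z 0.235 243 x 0.0041 0.0154 y 0.0003
  z 0.24 61 x 0.0062 0.0136 y -0.0003
  z 0.25 27 x 0.057 0.0808 y 0.0009
  z 0.255 123 x 0.0556 0.0786 y -0.0006
  z 0.26 49 x 0.0538 0.0583 y -0.0005
  z 0.265 123 x 0.0539 0.061 y -0.0005
  z 0.27 1 x 0.0578 0.0578 y 0.0012
  z 0.275 21 x 0.0035 0.0047 y 0.0003
  z 0.28 257 x 0.0024 0.0134 y -0.0001
  z 0.285 218 x 0.0037 0.0128 y -0.0001
shank 0.07 20 [0.0106 0.0012 0.082 ]
shank 0.1 110 [0.0106 0.0019 0.0975]
shank 0.13 145 [0.0096 0.0022 0.13  ]
shank 0.16 188 [0.0086 0.0022 0.1624]
shank 0.19 158 [ 0.007  -0.0007  0.1882]
rod from top 49 along 0.0636 lat [-0.02035555  0.00335105] 0.0013944745621072433
tip [[0.0701 0.0021 0.2557]
 [0.0666 0.0045 0.2551]
 [0.067  0.0016 0.2564]
 [0.0636 0.0038 0.2545]
 [0.0606 0.0032 0.2545]]
```

Crossbar bottom is at z 0.2755, the hook tip top at 0.267 and the yoke top at 0.2405, against the rod's underside at 0.246. It's centred laterally and needs +62 mm along the rod. Moving in, then lowering.

Emit:
{"op": "send_rows", "data": {
  "motion": "1 0.0122 -0.0025 -0.001 0 0 0; 1 0.0122 -0.0025 0 0 0 0; 1 0.0123 -0.0025 0 0 0 0; 1 0.0123 -0.0025 0 0 0 0; 1 0.0123 -0.0025 0 0 0 0"
}}

```text
clock: 19.88
position: [0.5831, -0.2727, 0.34]
ee_rot: [-0.313, -3.126, -0.001]
force: [0.4, 0.4, -3.6]
width: 0.912
gripper_force: 12.0
```

Emit:
{"op": "send_rows", "data": {
  "motion": "1 0 0 0 0 0 0; 1 0 0 -0.006 0 0 0; 1 0 0 -0.006 0 0 0; 1 0 0 -0.005 0 0 0; 1 0 0 0 0 0 0"
}}

```text
clock: 20.5
position: [0.5818, -0.2724, 0.3225]
ee_rot: [-0.313, -3.125, -0.002]
force: [-0.2, -0.4, -3.2]
width: 0.909
gripper_force: 12.0
```

```bash
cat > see.py <<'E'
from h import *
o=snap();m=arm.camera_model("wrist");im,d=arm.get_image("wrist");W=cloud(m,d);cv2.imwrite("pics/w7.png",cv2.rotate(im,cv2.ROTATE_180))
c=o["position"];T=R.from_rotvec(o["ee_rot"]).as_matrix();sx=-T[:,0];sy=T[:,1]
L=np.stack([(W-c)@sx,(W-c)@sy,W[...,2]],-1)
for nm,ys in(("mid",(-.03,-.012)),("mid+",(.012,.03)),("centre",(-.006,.006))):
    p=L[(L[...,1]>ys[0])&(L[...,1]<ys[1])&(L[...,2]>.19)&(L[...,2]<.31)&(L[...,0]>-.06)&(L[...,0]<.09)];print(nm)
    for z in np.arange(.195,.31,.005):
        q=p[abs(p[:,2]-z)<.0025]
        if len(q)>5:print("  z",round(z,3),len(q),"x",q[:,0].min().round(4),q[:,0].max().round(4))
E
python3 see.py
```

```text
t 20.5 q [ 0.108  0.454  0.375  1.504 -0.173  1.218  1.88 ] p [ 0.5818 -0.2724  0.3225] rv [-3.130e-01 -3.125e+00 -2.000e-03] F [-0.2 -0.4 -3.2] w 0.909 g 12.0
mid
  z 0.215 30 x 0.0033 0.0044
  z 0.22 422 x 0.0029 0.0143
  z 0.26 82 x 0.0025 0.0042
  z 0.265 657 x 0.0021 0.0134
  z 0.27 12 x 0.0061 0.0096
mid+
  z 0.215 25 x 0.0033 0.0045
  z 0.22 432 x 0.0028 0.0143
  z 0.26 76 x 0.0023 0.0038
  z 0.265 653 x 0.0023 0.0135
  z 0.27 15 x 0.005 0.0109
centre
  z 0.195 39 x 0.0033 0.008
  z 0.2 41 x 0.0033 0.0809
  z 0.205 55 x 0.0032 0.0805
  z 0.21 54 x 0.0032 0.0809
  z 0.215 45 x 0.0032 0.0825
  z 0.22 229 x 0.0029 0.083
  z 0.225 18 x 0.0771 0.0824
  z 0.23 6 x 0.0771 0.0793
  z 0.24 29 x 0.0702 0.0723
  z 0.245 18 x 0.0696 0.0719
  z 0.25 89 x -0.006 0.0639
  z 0.255 378 x -0.0073 0.0636
  z 0.26 83 x -0.0085 0.0042
  z 0.265 618 x -0.009 0.0135
  z 0.27 16 x -0.0055 0.0099
```

Crossbar is past the tip, 4-5 mm above the rod. Lower it and let go.

Emit:
{"op": "send_rows", "data": {
  "motion": "1 0 0 -0.0025 0 0 0; 1 0 0 -0.0025 0 0 0; 1 0 0 0 0 0 0"
}}

```text
clock: 20.92
position: [0.5823, -0.2727, 0.3196]
ee_rot: [0.312, 3.125, 0.001]
force: [-2.9, 2.4, 7.0]
width: 0.91
gripper_force: 12.0
```

```bash
python3 see.py | grep -v "x 0.0[678]"
```

```text
t 20.93 q [ 0.108  0.455  0.375  1.509 -0.174  1.209  1.881] p [ 0.5823 -0.2727  0.3196] rv [3.120e-01 3.125e+00 1.000e-03] F [-2.9  2.4  7. ] w 0.91 g 12.0
mid
  z 0.215 243 x 0.0023 0.0137
  z 0.22 213 x 0.0034 0.0128
  z 0.255 34 x 0.0033 0.0043
  z 0.26 249 x 0.0021 0.0135
  z 0.265 474 x 0.0035 0.0128
mid+
  z 0.215 264 x 0.0025 0.0136
  z 0.22 196 x 0.0033 0.0128
  z 0.255 21 x 0.0031 0.0038
  z 0.26 268 x 0.0021 0.0138
  z 0.265 461 x 0.0026 0.0128
centre
  z 0.195 42 x 0.0026 0.0071
  z 0.2 45 x 0.0023 0.0793
  z 0.205 50 x 0.0023 0.0792
  z 0.21 48 x 0.0025 0.0788
  z 0.215 164 x 0.0023 0.0812
  z 0.22 131 x 0.0034 0.0806
  z 0.25 98 x -0.0068 0.062
  z 0.255 380 x -0.0079 0.0609
  z 0.26 211 x -0.0093 0.0133
  z 0.265 489 x -0.0095 0.0127
```

Emit:
{"op": "send_rows", "data": {
  "motion": "0.05 0 0 0.001 0 0 0; 0 0 0 0 0 0 0; 0 0 0 0 0 0 0; 0 0 0 0 0 0 0; 0 0 0 0 0 0 0"
}}

```text
clock: 21.6
position: [0.5822, -0.2726, 0.319]
ee_rot: [-0.313, -3.126, -0.001]
force: [0.3, -0.6, -0.2]
width: 0.998
gripper_force: 0.0
```

```bash
python3 see.py | grep -v "x 0.0[678]"
```

```text
t 21.6 q [ 0.108  0.456  0.374  1.509 -0.174  1.209  1.881] p [ 0.5822 -0.2726  0.319 ] rv [-3.130e-01 -3.126e+00 -1.000e-03] F [ 0.3 -0.6 -0.2] w 0.998 g 0.0
mid
  z 0.21 11 x 0.0032 0.0037
  z 0.215 196 x 0.0023 0.0138
  z 0.22 258 x 0.0031 0.0132
  z 0.255 33 x 0.0033 0.0047
  z 0.26 212 x 0.0022 0.0125
  z 0.265 481 x 0.0033 0.0122
mid+
  z 0.215 264 x 0.002 0.0131
  z 0.22 194 x 0.0028 0.0124
  z 0.255 18 x 0.0034 0.0042
  z 0.26 257 x 0.0021 0.0128
  z 0.265 442 x 0.0033 0.0124
centre
  z 0.195 39 x 0.0019 0.0074
  z 0.2 50 x 0.0019 0.081
  z 0.205 51 x 0.0021 0.0797
  z 0.21 51 x 0.0022 0.0821
  z 0.215 162 x 0.0019 0.0815
  z 0.22 147 x 0.0028 0.0813
  z 0.25 94 x -0.0066 0.0619
  z 0.255 393 x -0.0078 0.0601
  z 0.26 186 x -0.009 0.0125
  z 0.265 483 x -0.0097 0.0124
  z 0.27 10 x -0.0088 -0.0044
```

It hangs free. Raising the hand straight up and backing off.

Emit:
{"op": "send_rows", "data": {
  "motion": "0 0 0 0.008 0 0 0; 0 0 0 0.012 0 0 0; 0 0 0 0.02 0 0 0; 0 0 0 0.03 0 0 0; 0 0 0 0.03 0 0 0"
}}

```text
clock: 22.28
position: [0.5821, -0.2727, 0.4211]
ee_rot: [0.313, 3.125, 0.001]
force: [0.2, -1.7, 0.1]
width: 0.998
gripper_force: 0.0
```

Emit:
{"op": "send_rows", "data": {
  "motion": "0 -0.05 0.01 0.02 0 0 0; 0 -0.05 0.01 0.02 0 0 0; 0 -0.05 0.03 0 0 0 0; 0 -0.02 0.05 0 0 0 0; 0 0 0.05 0 0 0 0"
}}

```text
clock: 22.9
position: [0.4104, -0.1221, 0.4608]
ee_rot: [0.316, 3.123, 0.002]
force: [1.7, 0.5, -0.7]
width: 0.996
gripper_force: 0.0
```

Emit:
{"op": "send_rows", "data": {
  "motion": "0 0 0 0 0 0 0; 0 0 0 0 0 0 0; 0 0 0 0 0 0 0; 0 0 0 0 0 0 0; 0 0 0 0 0 0 0"
}}

```text
clock: 23.52
position: [0.4122, -0.1231, 0.459]
ee_rot: [-0.314, -3.125, -0.001]
force: [0.1, -0.1, 0.3]
width: 0.998
gripper_force: 0.0
```

Run:
```python
from h import *
snap();r=[]
for i in range(2):
    im,d=arm.get_image("scene");W=cloud(arm.camera_model("scene"),d)
    p=W[(W[...,0]>.53)&(W[...,0]<.63)&(abs(W[...,1]+.272)<.06)&(W[...,2]>.03)&(W[...,2]<.3)]
    r.append([np.r_[len(q),np.median(q,axis=0)].round(3).tolist() for z in(.26,.22,.18,.14,.1,.07) for q in[p[abs(p[:,2]-z)<.012]] if len(q)])
print(*r,sep="\n")
cv2.imwrite("pics/s8.png",cv2.resize(im[130:310,300:540],(800,600),interpolation=cv2.INTER_CUBIC))
```

```text
t 23.52 q [-0.11  -0.01   0.276  1.735  0.002  1.417  1.536] p [ 0.4122 -0.1231  0.459 ] rv [-3.140e-01 -3.125e+00 -1.000e-03] F [ 0.1 -0.1  0.3] w 0.998 g 0.0
[[137.0, 0.588, -0.279, 0.262], [92.0, 0.587, -0.275, 0.219], [18.0, 0.585, -0.276, 0.181], [22.0, 0.585, -0.276, 0.142], [21.0, 0.583, -0.277, 0.102], [16.0, 0.585, -0.275, 0.067]]
[[129.0, 0.588, -0.279, 0.262], [90.0, 0.586, -0.276, 0.219], [20.0, 0.585, -0.277, 0.181], [22.0, 0.586, -0.275, 0.143], [20.0, 0.584, -0.276, 0.103], [18.0, 0.583, -0.277, 0.069]]
```

View pics/s8.png

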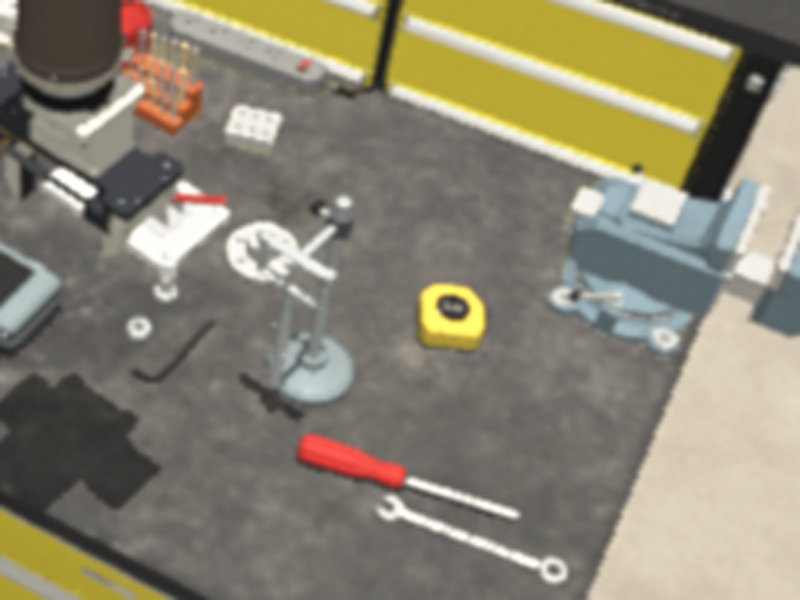

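The bar hangs plumb on the hook (crossbar at (305,255), tip near (280,375)). It is still, the hand is well clear and the bystanders are in place.

```bash
python3 -c "
from cell import arm
print(arm.sign_off())"
```

```text
the job is handed in; nothing more can be done
None
```

The wheels were set to 4 7 2, the bar was drawn out and laid flat on the bench, and it now hangs still by its handle on the hook; I handed the job in at about 23.6 s, though the sign-off returned no verdict.

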